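# Unpile the nest blocks at the press changeover

## Task

Set up the press fixture for the next job: take the pile of blue nest blocks apart and set each block, right side up, centred on the base plate with the same colour strips, with its long side lined up along the plate. Leave the finished grey cover where it lies.

Things in the scene. Friction and masses are not known exactly. Their poses are not given: they have to be found in the camera images.
- block_yellow: loose solid blue plastic nest block with yellow marking strips across both ends of its top, 132 long (its x) by 60 wide (its y) by 30 high mm; at the start it is the bottom of the pile, standing on the table. Origin: centre of its underside; z up. Grasp it across its width, from above.
- block_green: loose solid blue plastic nest block with green marking strips across both ends of its top, 106 long (its x) by 52 wide (its y) by 30 high mm; at the start it is the second from the bottom, on the yellow block. Origin: centre of its underside; z up. Grasp it across its width, from above.
- block_orange: loose solid blue plastic nest block with orange marking strips across both ends of its top, 80 long (its x) by 44 wide (its y) by 30 high mm; at the start it is the third, on the green block. Origin: centre of its underside; z up. Grasp it across its width, from above.
- block_white: loose solid blue plastic nest block with white marking strips across both ends of its top, 54 long (its x) by 36 wide (its y) by 30 high mm; at the start it is the top of the pile, on the orange block. Origin: centre of its underside; z up. Grasp it across its width, from above.
- plate_yellow: fixed flat dark steel base plate lying on the table, 164 long (its x) by 76 wide (its y) by 6 thick mm, with yellow strips across both ends and a thin grey outline of a 132 by 60 mm block in its middle. Origin: centre of its underside; top face at z = 6 mm.
- plate_green: fixed flat dark steel base plate lying on the table, 138 long (its x) by 68 wide (its y) by 6 thick mm, with green strips across both ends and a thin grey outline of a 106 by 52 mm block in its middle. Origin: centre of its underside; top face at z = 6 mm.
- plate_orange: fixed flat dark steel base plate lying on the table, 112 long (its x) by 60 wide (its y) by 6 thick mm, with orange strips across both ends and a thin grey outline of a 80 by 44 mm block in its middle. Origin: centre of its underside; top face at z = 6 mm.
- plate_white: fixed flat dark steel base plate lying on the table, 86 long (its x) by 52 wide (its y) by 6 thick mm, with white strips across both ends and a thin grey outline of a 54 by 36 mm block in its middle. Origin: centre of its underside; top face at z = 6 mm.
- cover: bystander: a finished grey plastic cover, 80 x 56 x 30 mm, loose on the table among the plates. Origin: centre of its underside.

How it is judged (in metres and radians):
At the end, for the whole second after the job is handed in: Every block lies flat (within 4 degrees), right side up, on the plate of its own colour, its centre within 12 mm of the plate's centre and its long axis within 11 degrees of the plate's (either way round), released and at rest; the grey cover is within 30 mm of its start (horizontal distance between block_yellow and plate_yellow below 0.012 m and z of block_yellow in the frame of plate_yellow between 0.003 and 0.01 m and angle between the x axis of block_yellow and the x axis of plate_yellow, either way round below 0.2 rad and angle between each of block_yellow, block_green, block_orange, block_white's own z axis and vertical below 0.08 rad and linear speed of each of block_yellow, block_green, block_orange, block_white below 0.02 m/s and angular speed of each of block_yellow, block_green, block_orange, block_white below 0.15 rad/s and horizontal distance between block_green and plate_green below 0.012 m and z of block_green in the frame of plate_green between 0.003 and 0.01 m and angle between the x axis of block_green and the x axis of plate_green, either way round below 0.2 rad and horizontal distance between block_orange and plate_orange below 0.012 m and z of block_orange in the frame of plate_orange between 0.003 and 0.01 m and angle between the x axis of block_orange and the x axis of plate_orange, either way round below 0.2 rad and horizontal distance between block_white and plate_white below 0.012 m and z of block_white in the frame of plate_white between 0.003 and 0.01 m and angle between the x axis of block_white and the x axis of plate_white, either way round below 0.2 rad and distance of cover from where it was at the start of the episode below 0.03 m); the robot touches nothing.
It fails at once if the finished grey cover is shifted by more than 30 mm (distance of cover from where it was at the start of the episode above 0.03 m).
It also fails if it takes over 120 s, if anything falls off the work surface, if the arm or the gripper's body presses on something with over 40 N, if the wrist force passes 120 N, or if a joint passes its speed limit or range.

## Robot

A 6-joint arm with a two-finger parallel gripper is mounted at the origin on the work surface. World frame = base frame: x ahead of the robot, y to its left, z up, the work surface at z = 0. Lengths are in mm, angles in degrees, forces in N, time in s.
With the tool pointing down it reaches from about 350 to 850 mm from the base axis. Payload 8.1 kg.
Tool frame: the origin (TCP) lies midway between the tips of the shut fingers; the grasp point (between the pads) lies 19 mm behind it; z points along the fingers, y is the line along which they close (so a half turn about z gives the same grasp; the last joint's range is limited). The gripper opens to 85 mm and grips with 20 to 120 N. Pads are 22 mm wide; open, the fingers measure 114 mm over their backs; the gripper's body (76 mm by 85 mm) begins 54 mm behind the grasp point. The pads swing forward as they close: fully open they stand 13 mm farther back than shut.
Start: joints at [-4.893, 7.471, 85.268, -0, 87.261, -4.893], TCP at [600.004, 0.022, 231.292] pointing down, gripper open.
Joint ranges: [-169.43, 169.43], [-51.17, 129.36], [1.28, 143.12], [-76.62, 256.62], [0, 156.53], [-152.29, 152.29]. Speed limits (degrees/s): [136.94, 136.94, 159.86, 180, 180, 180].

## Interface

Orientations are given as [roll, pitch, yaw] about the fixed x, y, z axes, in that order (R = Rz(yaw) Ry(pitch) Rx(roll)).
In Python, from bench import r gives the robot as it stands. The module is installed in compiled form; this text tells all that it offers.
- The arm moves only by the tool jog_arm, never from a script. Its argument "rows" is a list of rows, each a list of 2 entries, a list of its own where there are three numbers: the shift along the tool's x, y, z in mm, then the turn, a rotation vector about the tool's x, y, z in rad. A call has 1 to 10 rows; each row is the pose to reach, as a shift and turn from the pose commanded when the call began, along the tool's axes at that moment; what a row does not reach only later rows make up. A row lasts 1/10 s, in which the tool goes at most 50 mm and 8.59 degrees, less where a joint would pass 70% of its speed; a pose out of reach is approached as far as the arm can. A call with a gripper value outside its range is refused whole. "grip" is the finger opening in mm, from 0 to 85.4, set as the call begins (left out, the last holds). The fingers move at their own pace and stop on an object; "force" is the grip in N (left out, the last holds). Time passes only in rows, so rows that repeat a pose let the fingers close. It gives the time, the measured TCP pose, the force, the opening and the grip force at its end, in the units of the state.
- r.sense(): the state, without advancing time (a new reading comes with each control period).
- r.snapshot(name): name is "scene" or "side" or "wrist"; returns (picture, depth): 384x512x3 uint8, blue, green, red; 384x512 float32, mm along the optical axis (not along the pixel's ray), 0 where there is no reading.
- r.camera_params(name): a dict with "fx", "fy", "cx", "cy" (pixels), "pose" (4x4, takes a point from camera to world coordinates); the wrist camera has in their place "tool_from_camera" (4x4, takes a point from camera to tool coordinates, whose origin is the TCP and whose axes are the flange's). Camera axes: x right, y down, z forward; pixel columns grow to the right and rows downward; lengths in mm; the calibration is good to about 2 mm. A picture is of the moment at which its call begins: read the wrist's pose just before it. camera_params takes no time and is no camera call.
- r.hand_in(): hands the job in; it is judged then, once.
The state is a dict: "time": time; "joint_pos": joint angles; "qd": joint speeds; "joint_efforts": joint torques, N m; "tool_pos": TCP position; "tcp_rot": TCP orientation; "ft_force": force on the tool from outside, world axes, zero at the start; "wrist_torque": the same for the moment, N m; "finger_gap": finger opening in mm; "grip_force": force on a finger pad.
Only numpy, scipy, OpenCV 4.12 (cv2) and the standard library are available. Lean on these libraries where they do the work, as an engineer would, in place of code of your own. Each camera call takes 0.05 s, during which the arm holds its last target. There are 200 camera calls.

## Working session

There is one attempt and no reset: what is moved stays moved. The work goes in short steps, Python scripts to look and compute and a tool call to move; the robot and the scene stay as the last step left them, time stands still between calls to the robot, and variables do not carry over. Pictures are saved under pics/ and viewed, at most 14 in all, crops included, and the job is handed in when it is done.

Besides the shell and the picture viewer there is one more tool, called after "Request:" as name([rows], argument=value, ...), one row to a line, values as JSON. jog_arm: Moves the arm, as the interface text tells. Its arguments: {"type":"object","properties":{"rows":{"type":"array"},"grip":{"type":"number"},"force":{"type":"number"}},"required":["rows"]}

```bash
mkdir -p pics; cat > h.py <<'E'
import numpy as np, cv2
from bench import r
E
python3 - <<'E'
from h import *
for n in ("scene","side"):
    p,d=r.snapshot(n); cv2.imwrite(f"pics/{n}0.png",p); np.save(f"{n}_d.npy",d)
    c=r.camera_params(n); print(n,c["fx"],c["cx"],c["cy"],np.round(c["pose"],3).tolist())
print(r.sense()); print(r.camera_params("wrist"))
E
```

```text
scene 359.97533538468866 254.27335850900081 188.98935421589144 [[0.715, 0.489, -0.5, 1026.926], [0.699, -0.521, 0.49, -487.064], [-0.021, -0.7, -0.714, 823.834], [0.0, 0.0, 0.0, 1.0]]
side 356.1564292616911 253.07988354582307 190.76852855616346 [[0.964, -0.201, 0.176, 337.006], [-0.267, -0.726, 0.634, -512.77], [0.001, -0.658, -0.753, 726.745], [0.0, 0.0, 0.0, 1.0]]
{'time': 0.1, 'joint_pos': array([-4.89224720e+00,  7.51080785e+00,  8.53223640e+01, -1.99097795e-03,
        8.72609799e+01, -4.89415344e+00]), 'qd': array([-0.04008414, -0.14522596, -0.18587739, -0.00447935,  0.08834578,
       -0.07025073]), 'joint_efforts': array([ 1.52257860e-03, -5.70947063e+01, -5.01941299e+01, -1.80579236e-04,
        8.16394575e-03,  5.26326357e-05]), 'tool_pos': array([5.99514806e+02, 5.96708311e-02, 2.30355521e+02]), 'tcp_rot': array([-1.79906022e+02, -6.05127990e-03,  9.00019981e+01]), 'ft_force': array([ 0.54286503, -0.39428628,  0.32607254]), 'wrist_torque': array([-0.00603349,  0.01905663, -0.01325713]), 'grip_force': 0.0, 'finger_gap': 85.29074607608761}
{'fx': 339.14982601061223, 'fy': 339.14982601061223, 'cx': 259.3927115836674, 'cy': 193.63796542114576, 'tool_from_camera': array([[-4.64726355e-04, -9.64316629e-01, -2.64751247e-01,
         6.55859974e+01],
       [ 9.99999832e-01, -5.40151966e-04,  2.12090585e-04,
         1.36428392e+00],
       [-3.47528384e-04, -2.64751104e-01,  9.64316718e-01,
        -1.41021669e+02],
       [ 0.00000000e+00,  0.00000000e+00,  0.00000000e+00,
         1.00000000e+00]])}
```

View pics/scene0.png

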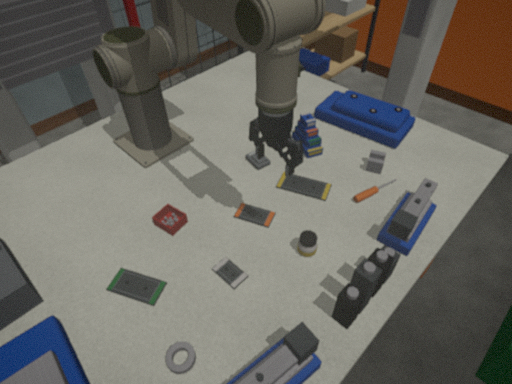

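View pics/side0.png

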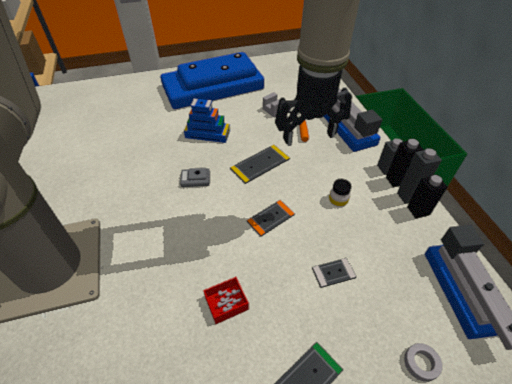

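The scene view shows the pile at about (308,140), with plates yellow (304,186), orange (255,214), white (230,272) and green (137,286). The cover is at (258,158). In the side view the pile is at (206,122), with plates yellow (260,163), orange (271,217), white (334,272), green (310,368, cut off) and the cover at (195,177).

```bash
cat >> h.py <<'E'
def ray(n,uv,z,T=None):
    c=r.camera_params(n); T=c["pose"] if T is None else T
    uv=np.asarray(uv,float).reshape(-1,2)
    d=np.c_[(uv[:,0]-c["cx"])/c["fx"],(uv[:,1]-c["cy"])/c["fy"],np.ones(len(uv))]@T[:3,:3].T
    o=T[:3,3]; return (o+d*((z-o[2])/d[:,2])[:,None])[:,:2]
def rect(P):
    (x,y),(w,h),a=cv2.minAreaRect(P.astype(np.float32))
    if w<h: w,h,a=h,w,a+90
    return np.round([x,y,w,h,(a+90)%180-90],1)
def comp(m,seed):
    n,l,st,ce=cv2.connectedComponentsWithStats(m.astype(np.uint8))
    k=l[seed[1],seed[0]]
    if k==0:
        ys,xs=np.nonzero(m); i=np.argmin((xs-seed[0])**2+(ys-seed[1])**2); k=l[ys[i],xs[i]]
    ys,xs=np.nonzero(l==k); return np.c_[xs,ys]
E
python3 - <<'E'
from h import *
seeds={"scene":dict(yellow=(304,186),orange=(255,214),white=(230,272),green=(137,286)),"side":dict(yellow=(260,163),orange=(271,217),white=(334,272))}
for n in seeds:
    p=cv2.imread(f"pics/{n}0.png"); v=p.max(2)
    print(n,v[200:204,100:104].mean())
    for k,s in seeds[n].items():
        # plate = not table: table is bright and unsaturated
        print(k,p[s[1],s[0]],end=' ')
        P=comp(v<110,s); print(len(P),rect(ray(n,P,6)))
d=np.load("side_d.npy"); c=r.camera_params("side")
p=cv2.imread("pics/side0.png"); hsv=cv2.cvtColor(p,cv2.COLOR_BGR2HSV)
ys,xs=np.mgrid[92:146,178:236]; ys=ys.ravel();xs=xs.ravel(); z=d[ys,xs]
W=(np.c_[(xs-c["cx"])/c["fx"]*z,(ys-c["cy"])/c["fy"]*z,z])@c["pose"][:3,:3].T+c["pose"][:3,3]
for lo,hi in((24,36),(54,66),(84,96),(112,130)):
    m=(W[:,2]>lo)&(W[:,2]<hi); print(lo,m.sum(),rect(W[m,:2]),W[m,2].mean())
for n,x in (("scene",(285,105,335,165)),("side",(175,90,240,150))):
    q=cv2.imread(f"pics/{n}0.png")[x[1]:x[3],x[0]:x[2]]; cv2.imwrite(f"pics/c_{n}.png",cv2.resize(q,None,fx=6,fy=6,interpolation=cv2.INTER_CUBIC))
a,b=[cv2.imread(f"pics/c_{n}.png") for n in("scene","side")]; b=b[:360]; cv2.imwrite("pics/c1.png",np.hstack([a,b]))
E
```

```text
scene 151.3125
yellow [68 75 70] 81376 [ -58.8  406.1 3356.8 2281.8   40.7]
orange [62 64 64] 434 [526.3  -3.4 101.9  60.8  22. ]
white [71 76 75] 373 [ 6.244e+02 -1.872e+02  7.410e+01  5.140e+01  2.000e-01]
green [64 66 66] 1298 [ 477.1 -376.4  138.4   67.6   25.6]
side 193.0625
yellow [62 61 58] 890 [549.5 189.8 158.2  77.2  22. ]
orange [42 41 39] 647 [520.8  -4.5 107.3  60.4  22.1]
white [64 61 59] 560 [ 613.2 -187.7   85.    52.4    0.7]
24 378 [433.  438.1 238.8 167.   78.2] 30.08677706293848
54 185 [430.  358.  110.1  49.9 -16. ] 60.00519094472529
84 152 [428.1 359.8  81.5  44.  -20.8] 89.99467332108124
112 178 [424.9 362.3  54.8  37.4 -24.4] 119.54581442676323
```

View pics/c1.png

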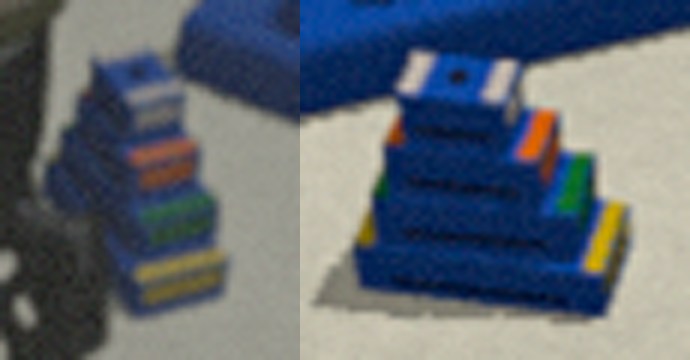

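Zoomed crop: the pile is stacked white/orange/green/yellow, each block twisted a little against the next. The tops measure close to nominal, with yaw from −24° (white) to −16° (green). The plates match their sizes too. Setting out over the pile.

Request:
jog_arm([
  [[362,-175,11],[0,0,-1.145]],
  [[362,-175,11],[0,0,-1.145]],
  [[362,-175,11],[0,0,-1.145]],
  [[362,-175,11],[0,0,-1.145]],
  [[362,-175,11],[0,0,-1.145]],
  [[362,-175,11],[0,0,-1.145]],
  [[362,-175,11],[0,0,-1.145]],
  [[362,-175,11],[0,0,-1.145]],
  [[362,-175,11],[0,0,-1.145]],
  [[362,-175,11],[0,0,-1.145]],
], grip=85, force=60)

```text
time: 1.1
tool_pos: [423.9, 363.0, 219.7]
tcp_rot: [-179.9, -0.0, 155.8]
ft_force: [0.4, 0.4, 0.5]
finger_gap: 84.9
grip_force: 0.0
```

```bash
cat >> h.py <<'E'
from scipy.spatial.transform import Rotation as Ro
def tool():
    s=r.sense(); T=np.eye(4); T[:3,:3]=Ro.from_euler("xyz",s["tcp_rot"],degrees=True).as_matrix(); T[:3,3]=s["tool_pos"]; return T
def look(n):
    T=tool()@r.camera_params(n)["tool_from_camera"] if n=="wrist" else r.camera_params(n)["pose"]
    p,d=r.snapshot(n); return p,d,T
def cloud(n,d,T):
    c=r.camera_params(n); v,u=np.mgrid[0:384,0:512]
    W=np.stack([(u-c["cx"])/c["fx"]*d,(v-c["cy"])/c["fy"]*d,d],-1)@T[:3,:3].T+T[:3,3]
    W[d<=0]=np.nan; return W
def level(n,p,d,T,z,near,R=110,tol=5):   # blue-ish/any surface at height z near a point
    W=cloud(n,d,T); m=(abs(W[...,2]-z)<tol)&(np.hypot(W[...,0]-near[0],W[...,1]-near[1])<R)
    ys,xs=np.nonzero(m); 
    if len(xs)<20: return None
    P=comp(m,(int(np.median(xs)),int(np.median(ys)))); return rect(ray(n,P,np.median(W[m][:,2]),T)),np.round(np.median(W[m][:,2]),1)
def go(x,y,z,yaw):
    s=r.sense(); T=tool(); dl=T[:3,:3].T@(np.array([x,y,z])-T[:3,3]); dy=(yaw-s["tcp_rot"][2]+180)%360-180
    print("shift",np.round(dl,1),"turn z",round(-np.radians(dy),3),"t",s["time"])
E
python3 - <<'E'
from h import *
p,d,T=look("wrist"); cv2.imwrite("pics/w1.png",p); print("wrist",level("wrist",p,d,T,120,(425,362)))
p2,d2,T2=look("side"); print("side",level("side",p2,d2,T2,30,(440,265),60))
W=cloud("scene",*look("scene")[1:]); 
p3,d3,T3=look("scene"); print("cover scene",level("scene",p3,d3,T3,30,(440,265),60))
v=p3.max(2)
for k,s in dict(yellow=(304,186),orange=(255,214),white=(230,272),green=(137,286)).items(): print(k,rect(ray("scene",comp(v<110,s),6)))
cv2.imwrite("pics/scene1.png",p3)
go(425,362,92,155.6)
E
```

```text
wrist (array([425.6, 364.2,  53.8,  35.4, -25.2]), np.float64(118.5))
side (array([462.5, 316.2,  33.7,   9.3, -15.4]), np.float64(28.9))
cover scene None
yellow [556.7 191.8 158.   78.5  21.8]
orange [528.9  -2.3 107.3  61.1  21.8]
white [ 6.248e+02 -1.865e+02  7.520e+01  5.260e+01  4.000e-01]
green [ 477.  -376.6  138.4   68.8   25.5]
shift [  1.2   0.8 128.1] turn z -0.002 t 1.3
```

View pics/w1.png

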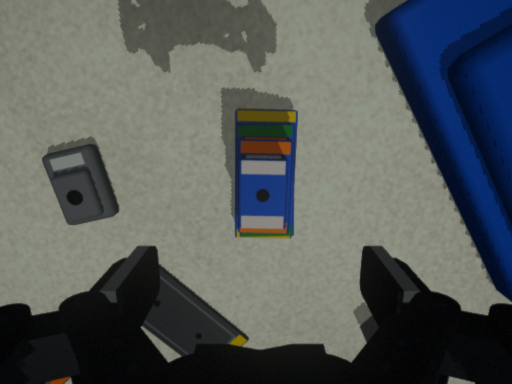

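The wrist view shows the pile squarely between the fingers, with the white top around (263,195), the cover at (80,185) and the yellow plate corner at (240,340). The white block's position is confirmed, so I'm descending and gripping.

Request:
jog_arm([
  [[1,0,40],[0,0,0]],
  [[1,0,75],[0,0,0.01]],
  [[1,0,105],[0,0,0.01]],
  [[1,0,122],[0,0,0.01]],
  [[1,0,127],[0,0,0.01]],
  [[1,0,127],[0,0,0.01]],
  [[1,0,127],[0,0,0.01]],
])

```text
time: 2.0
tool_pos: [425.3, 362.5, 94.8]
tcp_rot: [179.9, 0.1, 155.0]
ft_force: [-0.0, -0.1, 0.2]
finger_gap: 85.0
grip_force: 0.0
```

Request:
jog_arm([
  [[0,0,0],[0,0,0]],
  [[0,0,0],[0,0,0]],
  [[0,0,0],[0,0,0]],
  [[0,0,0],[0,0,0]],
  [[0,0,0],[0,0,0]],
  [[0,0,0],[0,0,0]],
  [[0,0,0],[0,0,0]],
  [[0,0,0],[0,0,0]],
], grip=25, force=50)

```text
time: 2.8
tool_pos: [424.6, 362.9, 94.2]
tcp_rot: [179.9, 0.0, 155.0]
ft_force: [0.3, 0.5, 5.6]
finger_gap: 35.1
grip_force: 51.0
```

Request:
jog_arm([
  [[0,0,-20],[0,0,0]],
  [[0,0,-60],[0,0,0]],
  [[-15,-15,-105],[0,0,-0.02]],
  [[-46,-48,-110],[0,0,-0.08]],
  [[-77,-80,-110],[0,0,-0.16]],
  [[-108,-112,-110],[0,0,-0.24]],
  [[-139,-145,-110],[0,0,-0.32]],
  [[-170,-177,-110],[0,0,-0.4]],
  [[-201,-209,-110],[0,0,-0.436]],
  [[-232,-241,-110],[0,0,-0.436]],
])

```text
time: 3.8
tool_pos: [532.6, 44.3, 202.9]
tcp_rot: [180.0, -0.0, -179.9]
ft_force: [1.4, 0.5, -0.5]
finger_gap: 35.1
grip_force: 50.3
```

```bash
python3 - <<'E'
from h import *
print(r.sense()["finger_gap"]); go(613,-187,204,180)
E
```

```text
35.1390035915544
shift [ -80.  -231.4   -1.2] turn z 0.002 t 3.8
```

Request:
jog_arm([
  [[-14,-40,0],[0,0,0]],
  [[-28,-80,0],[0,0,0]],
  [[-42,-120,0],[0,0,0]],
  [[-56,-160,0],[0,0,0]],
  [[-70,-200,0],[0,0,0]],
  [[-80,-228,0],[0,0,0]],
  [[-80,-231,0],[0,0,0]],
  [[-80,-231,0],[0,0,0]],
])

```text
time: 4.6
tool_pos: [612.2, -185.4, 202.3]
tcp_rot: [180.0, -0.1, 179.9]
ft_force: [0.4, 0.3, -0.9]
finger_gap: 35.2
grip_force: 50.3
```

```bash
python3 - <<'E'
from h import *
p,d,T=look("wrist"); cv2.imwrite("pics/w2.png",p); np.save("T2.npy",T); print(tool()[:3,3])
E
```

```text
[ 612.23753272 -184.42080185  202.53904862]
```

View pics/w2.png

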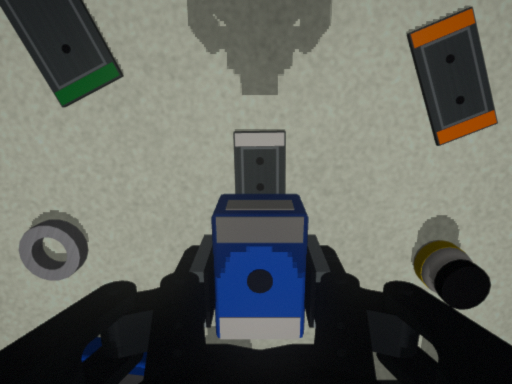

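The wrist view shows the white plate's near-robot end at (234–286, 130), its rest hidden by the held block at (259,270). The orange plate is fully visible at (455,75), and the green plate is partly visible.

```bash
python3 - <<'E'
from h import *
T=np.load("T2.npy"); p=cv2.imread("pics/w2.png")
print("white end corners",ray("wrist",[(234,130),(286,130),(235,190),(285,190)],6,T).round(1).tolist())
hsv=cv2.cvtColor(p,cv2.COLOR_BGR2HSV); v=p.max(2)
m=(v<110)|((hsv[...,1]>120)&(hsv[...,0]<25)); m[150:]=0; m[:,:400]=0
print("orange",rect(ray("wrist",comp(m,(460,80)),6,T)))
b=ray("wrist",[(222,337),(305,337),(213,240),(307,240)],202-19+10,T); print("held top",b.round(1).tolist())
E
```

```text
white end corners [[574.3, -211.5], [574.4, -160.5], [635.1, -211.8], [635.2, -160.3]]
orange [526.6  -3.9 114.3  61.8  22. ]
held top [[665.1, -206.4], [665.2, -163.3], [610.8, -209.0], [610.9, -164.1]]
```

Request:
jog_arm([
  [[-5,-1.5,40],[0,0,0]],
  [[-5,-1.5,80],[0,0,0]],
  [[-5,-1.5,120],[0,0,0]],
  [[-5,-1.5,155],[0,0,0]],
  [[-5,-1.5,175],[0,0,0]],
  [[-5,-1.5,184],[0,0,0]],
  [[-5,-1.5,188],[0,0,0]],
  [[-5,-1.5,188],[0,0,0]],
])

```text
time: 5.45
tool_pos: [618.3, -185.9, 16.2]
tcp_rot: [-180.0, 0.1, -179.9]
ft_force: [-0.8, 0.4, -0.1]
finger_gap: 35.1
grip_force: 50.3
```

Request:
jog_arm([
  [[0.5,0,1],[0,0,0]],
  [[0.5,0,2],[0,0,0]],
  [[0.5,0,3],[0,0,0]],
  [[0.5,0,4],[0,0,0]],
  [[0.5,0,4],[0,0,0]],
  [[0.5,0,4],[0,0,0]],
])

```text
time: 6.05
tool_pos: [617.1, -186.5, 11.2]
tcp_rot: [180.0, -0.0, -180.0]
ft_force: [0.5, -0.6, -0.3]
finger_gap: 35.4
grip_force: 50.3
```

Request:
jog_arm([
  [[0,0,1],[0,0,0]],
  [[0,0,1],[0,0,0]],
  [[0,0,0],[0,0,0]],
  [[0,0,0],[0,0,0]],
  [[0,0,0],[0,0,0]],
  [[0,0,-20],[0,0,0]],
  [[0,0,-60],[0,0,0]],
  [[0,0,-105],[0,0,0]],
  [[0,0,-150],[0,0,0]],
  [[0,0,-190],[0,0,0]],
], grip=85)

```text
time: 7.05
tool_pos: [617.4, -186.5, 204.0]
tcp_rot: [-180.0, 0.1, -180.0]
ft_force: [0.3, -0.9, -0.5]
finger_gap: 85.2
grip_force: 0.0
```

```bash
python3 - <<'E'
from h import *
p,d,T=look("wrist"); cv2.imwrite("pics/w3.png",p); print("white block",level("wrist",p,d,T,36,(617,-186),50))
v=p.max(2); print("pl+blk", [rect(ray("wrist",np.argwhere(np.ones((1,1))),6,T))] and "")
go(532,45,200,155); go(429,359,190,159)
E
```

```text
white block (array([ 6.172e+02, -1.881e+02,  5.340e+01,  3.530e+01,  4.000e-01]), np.float64(34.5))
pl+blk 
shift [ 88.6 232.7  10.7] turn z 0.437 t 7.1
shift [191.6 546.8  18.1] turn z 0.367 t 7.1
```

View pics/w3.png

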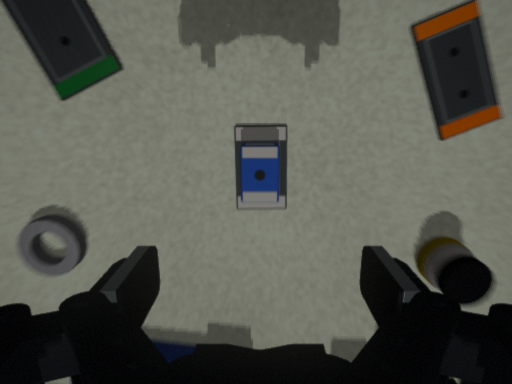

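The wrist view shows the white block centred on its plate, with plate corners (235,125) to (287,208) and the block at (260,175). Back to the pile for the orange one.

Request:
jog_arm([
  [[191,548,0],[0,0,0.367]],
  [[191,548,0],[0,0,0.367]],
  [[191,548,0],[0,0,0.367]],
  [[191,548,0],[0,0,0.367]],
  [[191,548,0],[0,0,0.367]],
  [[191,548,0],[0,0,0.367]],
  [[191,548,0],[0,0,0.367]],
  [[191,548,0],[0,0,0.367]],
  [[191,548,0],[0,0,0.367]],
  [[191,548,0],[0,0,0.367]],
])

```text
time: 8.1
tool_pos: [451.6, 287.5, 201.4]
tcp_rot: [180.0, 0.0, 159.0]
ft_force: [0.8, 0.3, 0.3]
finger_gap: 85.0
grip_force: 0.0
```

```bash
python3 - <<'E'
from h import *
go(428.5,361,205,159)
E
```

```text
shift [47.9 60.4 -3.6] turn z -0.0 t 8.1
```

Request:
jog_arm([
  [[32,38,0],[0,0,0]],
  [[45,57,0],[0,0,0]],
  [[45,57,0],[0,0,0]],
  [[45,57,0],[0,0,0]],
])

```text
time: 8.5
tool_pos: [430.8, 355.0, 201.0]
tcp_rot: [-180.0, 0.0, 159.1]
ft_force: [-0.3, -0.6, -0.3]
finger_gap: 85.3
grip_force: 0.0
```

```bash
python3 - <<'E'
from h import *
p,d,T=look("wrist"); cv2.imwrite("pics/w4.png",p)
for z in (90,60,30): print(z,level("wrist",p,d,T,z,(430,358),90))
print("cover",level("wrist",p,d,T,27,(440,230),70,8))
l=level("wrist",p,d,T,90,(430,358),90)[0]; go(l[0],l[1],63,l[4]+180)
E
```

```text
90 (array([428.8, 364.1,  79.5,  43.6, -25.8]), np.float64(88.5))
60 (array([410.8, 373.7,  59.2,  51.5, -23.2]), np.float64(58.6))
30 (array([432.9, 363.6, 131.2,  59.6, -25.6]), np.float64(28.6))
cover (array([391.5, 191.7,  30.9,  16.8, -53. ]), np.float64(27.4))
shift [  5.7   8.3 138.1] turn z 0.084 t 8.55
```

Request:
jog_arm([
  [[6,7.5,30],[0,0,0.084]],
  [[6,7.5,70],[0,0,0.084]],
  [[6,7.5,105],[0,0,0.084]],
  [[6,7.5,125],[0,0,0.084]],
  [[6,7.5,133],[0,0,0.084]],
  [[6,7.5,137],[0,0,0.084]],
  [[6,7.5,137],[0,0,0.084]],
  [[6,7.5,137],[0,0,0.084]],
])

```text
time: 9.35
tool_pos: [429.3, 364.6, 66.0]
tcp_rot: [179.9, 0.1, 154.1]
ft_force: [0.3, 0.9, 0.5]
finger_gap: 85.0
grip_force: 0.0
```

Request:
jog_arm([
  [[0,0,0],[0,0,0]],
  [[0,0,0],[0,0,0]],
  [[0,0,0],[0,0,0]],
  [[0,0,0],[0,0,0]],
  [[0,0,0],[0,0,0]],
  [[0,0,0],[0,0,0]],
  [[0,0,0],[0,0,0]],
  [[0,0,0],[0,0,0]],
], grip=35, force=50)

```text
time: 10.15
tool_pos: [428.6, 364.6, 65.1]
tcp_rot: [179.9, 0.0, 154.2]
ft_force: [-1.1, -0.2, 5.4]
finger_gap: 42.9
grip_force: 52.1
```

Request:
jog_arm([
  [[0,0,-20],[0,0,0]],
  [[0,0,-60],[0,0,0]],
  [[-15,-17,-100],[0,0,-0.05]],
  [[-43,-50,-125],[0,0,-0.15]],
  [[-71,-83,-135],[0,0,-0.26]],
  [[-99,-115,-135],[0,0,-0.37]],
  [[-127,-148,-135],[0,0,-0.48]],
  [[-155,-180,-135],[0,0,-0.59]],
  [[-183,-213,-135],[0,0,-0.7]],
  [[-211,-245,-135],[0,0,-0.8]],
])

```text
time: 11.15
tool_pos: [511.0, 50.0, 198.8]
tcp_rot: [180.0, -0.0, -159.7]
ft_force: [1.3, 0.7, -0.9]
finger_gap: 43.4
grip_force: 51.4
```

```bash
python3 - <<'E'
from h import *
go(526.6,-4,200,202)
E
```

```text
shift [  4.  -56.   -1.2] turn z -0.03 t 11.15
```

Request:
jog_arm([
  [[2,-30,0],[0,0,-0.03]],
  [[4,-50,0],[0,0,-0.03]],
  [[4,-53,0],[0,0,-0.03]],
  [[4,-53,0],[0,0,-0.03]],
  [[4,-53,0],[0,0,-0.03]],
])

```text
time: 11.65
tool_pos: [525.3, 1.4, 198.9]
tcp_rot: [180.0, -0.0, -158.2]
ft_force: [0.4, -0.5, -1.4]
finger_gap: 42.8
grip_force: 51.4
```

```bash
python3 - <<'E'
from h import *
p,d,T=look("wrist"); cv2.imwrite("pics/w5.png",p); np.save("T5.npy",T)
hsv=cv2.cvtColor(p,cv2.COLOR_BGR2HSV)
m=(hsv[...,1]>130)&(hsv[...,0]<25)&(p.max(2)>90); m[240:]=0
n,l,st,ce=cv2.connectedComponentsWithStats(m.astype(np.uint8))
for i in range(1,n):
    if st[i,4]>100: ys,xs=np.nonzero(l==i); print(st[i],rect(ray("wrist",np.c_[xs,ys],6,T)))
print(tool()[:3,3]); go(526.6,-4,12,202)
E
```

```text
[228 114  59  15 864] [483.  -19.8  56.2  13.2 -68.3]
[214 173  92   2 182] [530.1   1.6  91.4   1.  -68.3]
[ 204  181  112   26 2887] [549.6   9.3 113.4  26.5 -68.3]
[525.31290598   1.5493393  199.04550185]
shift [  0.8  -5.7 187. ] turn z -0.004 t 11.7
```

View pics/w5.png

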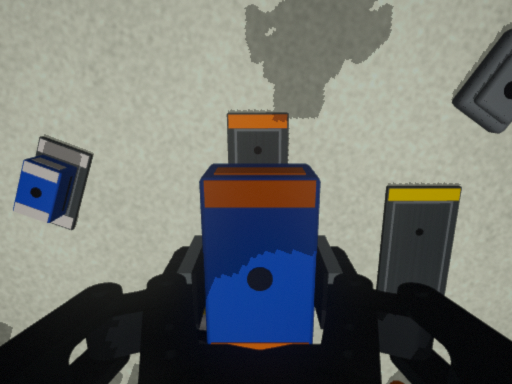

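The wrist view shows the orange plate's near-robot strip at (258,121) in line with the held block at (260,260), and the yellow plate's end at (423,193). Descending.

Request:
jog_arm([
  [[-1,-4.5,40],[0,0,0]],
  [[-1,-4.5,80],[0,0,0]],
  [[-1,-4.5,120],[0,0,0]],
  [[-1,-4.5,155],[0,0,0]],
  [[-1,-4.5,175],[0,0,0]],
  [[-1,-4.5,182],[0,0,0]],
  [[-1,-4.5,183],[0,0,0]],
  [[-1,-4.5,184],[0,0,0]],
  [[-1,-4.5,184],[0,0,0]],
  [[-1,-4.5,184],[0,0,0]],
])

```text
time: 12.7
tool_pos: [529.5, -3.3, 16.8]
tcp_rot: [-179.9, 0.1, -158.3]
ft_force: [-0.2, 0.3, -2.2]
finger_gap: 43.2
grip_force: 51.4
```

Request:
jog_arm([
  [[1,1,2],[0,0,0]],
  [[1,1,3],[0,0,0]],
  [[1,1,4],[0,0,0]],
  [[1,1,5],[0,0,0]],
  [[1,1,5],[0,0,0]],
  [[1,1,5],[0,0,0]],
])

```text
time: 13.3
tool_pos: [526.9, -2.7, 11.1]
tcp_rot: [180.0, -0.0, -158.3]
ft_force: [-6.1, 0.8, 9.5]
finger_gap: 43.3
grip_force: 52.7
```

Request:
jog_arm([
  [[0,0,0],[0,0,0]],
  [[0,0,0],[0,0,0]],
  [[0,0,0],[0,0,0]],
  [[0,0,0],[0,0,0]],
  [[0,0,0],[0,0,0]],
  [[0,0,-20],[0,0,0]],
  [[0,0,-60],[0,0,0]],
  [[0,0,-105],[0,0,0]],
  [[0,0,-150],[0,0,0]],
  [[0,0,-190],[0,0,0]],
], grip=85)

```text
time: 14.3
tool_pos: [527.1, -2.7, 202.8]
tcp_rot: [-180.0, 0.1, -158.3]
ft_force: [1.5, 0.2, -0.3]
finger_gap: 84.9
grip_force: 0.0
```

```bash
python3 - <<'E'
from h import *
p,d,T=look("wrist"); cv2.imwrite("pics/w6.png",p); print("orange block",level("wrist",p,d,T,36,(527,-3),60))
hsv=cv2.cvtColor(p,cv2.COLOR_BGR2HSV); m=(hsv[...,1]>130)&(hsv[...,0]<25)&(p.max(2)>90); m[260:]=0; m[:,330:]=0; m[:,:190]=0
n,l,st,ce=cv2.connectedComponentsWithStats(m.astype(np.uint8))
for i in range(1,n):
    if st[i,4]>60: ys,xs=np.nonzero(l==i); print(st[i],rect(ray("wrist",np.c_[xs,ys],6,T)))
go(431,364,200,154.3)
E
```

```text
orange block (array([526.8,  -4.7,  78.7,  43.7,  21.7]), np.float64(34.5))
[233 114  59  14 756] [483.2 -19.5  56.8  12.4 -68.3]
[238 132  44  11 484] [498.9 -15.9  42.6   9.8 -68.3]
[235 206  55  15 748] [571.4  15.9  56.9  15.5 -68.3]
shift [-43.4 377.8   9. ] turn z 0.828 t 14.35
```

Orange is about 3 mm from the plate centre and aligned. Next is green.

Request:
jog_arm([
  [[-43,378,0],[0,0,0.828]],
  [[-43,378,0],[0,0,0.828]],
  [[-43,378,0],[0,0,0.828]],
  [[-43,378,0],[0,0,0.828]],
  [[-43,378,0],[0,0,0.828]],
  [[-43,378,0],[0,0,0.828]],
  [[-43,378,0],[0,0,0.828]],
  [[-43,378,0],[0,0,0.828]],
  [[-43,378,0],[0,0,0.828]],
  [[-43,378,0],[0,0,0.828]],
])

```text
time: 15.35
tool_pos: [425.9, 366.1, 199.8]
tcp_rot: [-180.0, -0.0, 154.5]
ft_force: [-0.1, 0.2, 0.5]
finger_gap: 85.0
grip_force: 0.0
```

```bash
python3 - <<'E'
from h import *
p,d,T=look("wrist"); cv2.imwrite("pics/w7.png",p); print(r.sense()["tool_pos"],r.sense()["tcp_rot"])
for z in (60,30): print(z,level("wrist",p,d,T,z,(430,362),80))
l=level("wrist",p,d,T,60,(430,362),80)[0]; go(l[0],l[1],34,l[4]+180)
E
```

```text
[426.55916767 364.60463068 199.76793735] [-1.79944500e+02  4.23229820e-04  1.54403382e+02]
60 (array([432. , 364.8, 105.4,  51.6, -23.1]), np.float64(58.5))
30 (array([406.3, 377. ,  72. ,  59.3, -24.5]), np.float64(28.5))
shift [ -4.8   2.7 165.8] turn z -0.044 t 15.4
```

Request:
jog_arm([
  [[-5,2.5,40],[0,0,-0.044]],
  [[-5,2.5,80],[0,0,-0.044]],
  [[-5,2.5,120],[0,0,-0.044]],
  [[-5,2.5,148],[0,0,-0.044]],
  [[-5,2.5,160],[0,0,-0.044]],
  [[-5,2.5,165],[0,0,-0.044]],
  [[-5,2.5,165],[0,0,-0.044]],
  [[-5,2.5,165],[0,0,-0.044]],
])

```text
time: 16.2
tool_pos: [434.0, 365.0, 37.3]
tcp_rot: [179.9, 0.1, 156.8]
ft_force: [0.5, 1.0, 0.3]
finger_gap: 85.2
grip_force: 0.0
```

Request:
jog_arm([
  [[0,0,0],[0,0,0]],
  [[0,0,0],[0,0,0]],
  [[0,0,0],[0,0,0]],
  [[0,0,0],[0,0,0]],
  [[0,0,0],[0,0,0]],
  [[0,0,0],[0,0,0]],
  [[0,0,0],[0,0,0]],
], grip=42, force=60)

```text
time: 16.9
tool_pos: [433.4, 365.2, 36.7]
tcp_rot: [179.9, 0.1, 156.8]
ft_force: [0.5, -0.0, 5.2]
finger_gap: 51.0
grip_force: 64.4
```

Request:
jog_arm([
  [[0,0,-20],[0,0,0]],
  [[0,0,-60],[0,0,0]],
  [[-9,-18,-105],[0,0,0.04]],
  [[-27,-55,-145],[0,0,0.15]],
  [[-46,-92,-165],[0,0,0.28]],
  [[-64,-129,-165],[0,0,0.41]],
  [[-83,-166,-165],[0,0,0.54]],
  [[-101,-203,-165],[0,0,0.67]],
  [[-120,-240,-165],[0,0,0.8]],
  [[-138,-277,-165],[0,0,0.93]],
])

```text
time: 17.9
tool_pos: [449.9, 53.9, 200.3]
tcp_rot: [180.0, 0.0, 103.2]
ft_force: [0.8, -0.1, -1.7]
finger_gap: 50.8
grip_force: 63.5
```

```bash
python3 - <<'E'
from h import *
go(477,-376.6,200,25.5)
E
```

```text
shift [-4.253e+02 -7.220e+01  3.000e-01] turn z 1.357 t 17.9
```

Request:
jog_arm([
  [[-42,-7,0],[0,0,0.135]],
  [[-84,-14,0],[0,0,0.27]],
  [[-126,-21,0],[0,0,0.4]],
  [[-168,-28,0],[0,0,0.54]],
  [[-210,-36,0],[0,0,0.67]],
  [[-252,-43,0],[0,0,0.81]],
  [[-294,-50,0],[0,0,0.94]],
  [[-336,-57,0],[0,0,1.08]],
  [[-378,-64,0],[0,0,1.21]],
  [[-420,-72,0],[0,0,1.33]],
])

```text
time: 18.9
tool_pos: [478.3, -371.3, 200.0]
tcp_rot: [-180.0, 0.0, 27.0]
ft_force: [0.6, 0.8, -1.4]
finger_gap: 50.6
grip_force: 63.5
```

Request:
jog_arm([
  [[0,0,0],[0,0,0]],
  [[0,0,0],[0,0,0]],
  [[0,0,0],[0,0,0]],
])

```text
time: 19.2
tool_pos: [478.4, -368.9, 200.0]
tcp_rot: [-179.9, 0.0, 27.4]
ft_force: [-0.3, 0.3, -1.3]
finger_gap: 50.7
grip_force: 63.5
```

```bash
cat >> h.py <<'E'
def strips(p,T,h0,h1,z=6,smin=110):
    hsv=cv2.cvtColor(p,cv2.COLOR_BGR2HSV); m=(hsv[...,1]>smin)&(hsv[...,0]>=h0)&(hsv[...,0]<=h1)&(p.max(2)>60)
    n,l,st,ce=cv2.connectedComponentsWithStats(m.astype(np.uint8))
    for i in range(1,n):
        if st[i,4]>60: ys,xs=np.nonzero(l==i); print(st[i],rect(ray("wrist",np.c_[xs,ys],z,T)))
E
python3 - <<'E'
from h import *
p,d,T=look("wrist"); cv2.imwrite("pics/w8.png",p)
strips(p,T,40,85); print(r.sense()["tool_pos"],r.sense()["tcp_rot"]); go(477,-376.6,13,25.5)
E
```

```text
[233 107  68  16 932] [ 530.9 -351.2   64.6   12.9  -64.6]
[202 132 115   3 230] [ 511.9 -352.9  111.3    1.9  -62.6]
[ 191  139  137   28 3805] [ 494.8 -361.9  134.8   26.9  -62.6]
[ 478.61568715 -368.61549831  200.21978486] [-1.79969183e+02 -5.19709925e-03  2.74166326e+01]
shift [ -5.1   6.4 187.2] turn z 0.033 t 19.25
```

View pics/w8.png

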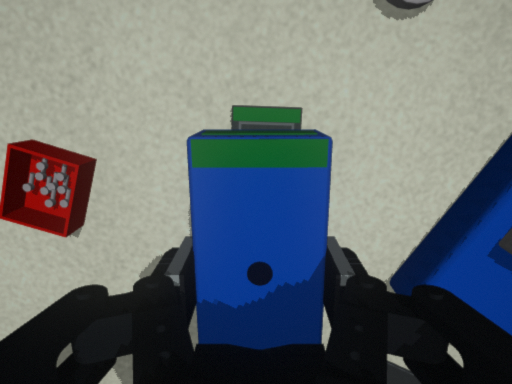

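The wrist view shows the green plate's far strip at (267,115) directly ahead of the held block. The red tray and blue unit are clear to the sides. Correcting a few mm and descending.

Request:
jog_arm([
  [[-8,6.3,40],[0,0,0.035]],
  [[-8,6.3,80],[0,0,0.035]],
  [[-8,6.3,120],[0,0,0.035]],
  [[-8,6.3,155],[0,0,0.035]],
  [[-8,6.3,174],[0,0,0.035]],
  [[-8,6.3,182],[0,0,0.035]],
  [[-8,6.3,182],[0,0,0.035]],
  [[-8,6.3,182],[0,0,0.035]],
  [[-8,6.3,182],[0,0,0.035]],
])

```text
time: 20.15
tool_pos: [475.6, -380.0, 20.6]
tcp_rot: [179.8, -0.1, 25.3]
ft_force: [-0.0, -0.7, -1.4]
finger_gap: 50.9
grip_force: 63.5
```

Request:
jog_arm([
  [[0,-2,2],[0,0,0]],
  [[0,-2,4],[0,0,0]],
  [[0,-2,6],[0,0,0]],
  [[0,-2,7],[0,0,0]],
  [[0,-2,7],[0,0,0]],
  [[0,-2,7],[0,0,0]],
])

```text
time: 20.75
tool_pos: [473.6, -377.4, 12.7]
tcp_rot: [180.0, -0.0, 25.3]
ft_force: [-5.8, 4.5, 11.7]
finger_gap: 50.7
grip_force: 65.0
```

Contact with the plate, so releasing.

Request:
jog_arm([
  [[0,0,0],[0,0,0]],
  [[0,0,0],[0,0,0]],
  [[0,0,0],[0,0,0]],
  [[0,0,0],[0,0,0]],
  [[0,0,0],[0,0,0]],
  [[0,0,-20],[0,0,0]],
  [[0,0,-60],[0,0,0]],
  [[0,0,-105],[0,0,0]],
  [[0,0,-150],[0,0,0]],
  [[0,0,-190],[0,0,0]],
], grip=85)

```text
time: 21.75
tool_pos: [473.5, -377.3, 203.8]
tcp_rot: [179.9, -0.0, 25.3]
ft_force: [0.4, -0.6, 0.0]
finger_gap: 85.2
grip_force: 0.0
```

```bash
python3 - <<'E'
from h import *
p,d,T=look("wrist"); cv2.imwrite("pics/w9.png",p); print("green block",level("wrist",p,d,T,36,(475,-377),70))
strips(p,T,40,85); go(433,364,200,155.5)
E
```

```text
green block (array([ 477.6, -377.6,  105.3,   51.6,   25.4]), np.float64(34.4))
[225  99  68  14 941] [ 531.1 -351.3   64.9   12.2  -64.7]
[233 116  54  11 585] [ 518.2 -358.5   51.9    9.6  -64.7]
[228 218  62  13 689] [ 420.9 -403.4   65.1   13.5  -64.7]
shift [ 279.  -690.7    5.9] turn z -2.272 t 21.8
```

Green is within 2 mm. Back to the pile for yellow.

Request:
jog_arm([
  [[18,-44,0],[0,0,-0.145]],
  [[36,-88,0],[0,0,-0.29]],
  [[54,-132,0],[0,0,-0.435]],
  [[71,-176,0],[0,0,-0.58]],
  [[89,-220,0],[0,0,-0.725]],
  [[107,-264,0],[0,0,-0.87]],
  [[124,-308,0],[0,0,-1.015]],
  [[142,-352,0],[0,0,-1.16]],
  [[160,-396,0],[0,0,-1.305]],
  [[178,-440,0],[0,0,-1.45]],
])

```text
time: 22.8
tool_pos: [445.8, 98.5, 201.4]
tcp_rot: [180.0, 0.0, 108.7]
ft_force: [1.1, 0.0, -1.0]
finger_gap: 85.4
grip_force: 0.0
```

```bash
python3 - <<'E'
from h import *
go(433,364,200,155.5)
E
```

```text
shift [255.6  73.1   1.4] turn z -0.816 t 22.8
```

Request:
jog_arm([
  [[44,13,0],[0,0,-0.145]],
  [[88,25,0],[0,0,-0.29]],
  [[132,38,0],[0,0,-0.435]],
  [[176,50,0],[0,0,-0.58]],
  [[220,63,0],[0,0,-0.725]],
  [[252,72,0],[0,0,-0.816]],
  [[252,72,0],[0,0,-0.816]],
  [[252,72,0],[0,0,-0.816]],
  [[252,72,0],[0,0,-0.816]],
])

```text
time: 23.7
tool_pos: [435.1, 357.7, 201.0]
tcp_rot: [-180.0, 0.0, 155.1]
ft_force: [-0.4, -0.8, 0.4]
finger_gap: 84.9
grip_force: 0.0
```

```bash
python3 - <<'E'
from h import *
p,d,T=look("wrist"); cv2.imwrite("pics/w10.png",p); print(r.sense()["tool_pos"],r.sense()["tcp_rot"])
l=level("wrist",p,d,T,30,(433,364),80); print(l); l=l[0]; go(l[0],l[1],7,l[4]+180)
E
```

```text
[435.22099743 357.47373447 201.14469142] [-1.79972194e+02  4.39926617e-03  1.55039942e+02]
(array([432.8, 363.8, 130.7,  59.6, -25.5]), np.float64(28.4))
shift [  4.9   4.8 194.1] turn z 0.009 t 23.75
```

Request:
jog_arm([
  [[5,4.5,40],[0,0,0.01]],
  [[5,4.5,80],[0,0,0.01]],
  [[5,4.5,120],[0,0,0.01]],
  [[5,4.5,155],[0,0,0.01]],
  [[5,4.5,178],[0,0,0.01]],
  [[5,4.5,188],[0,0,0.01]],
  [[5,4.5,191],[0,0,0.01]],
  [[5,4.5,192],[0,0,0.01]],
  [[5,4.5,192],[0,0,0.01]],
])

```text
time: 24.65
tool_pos: [433.7, 365.3, 11.0]
tcp_rot: [179.9, 0.1, 154.5]
ft_force: [-0.7, -0.0, 0.4]
finger_gap: 85.2
grip_force: 0.0
```

Request:
jog_arm([
  [[0,0,0],[0,0,0]],
  [[0,0,0],[0,0,0]],
  [[0,0,0],[0,0,0]],
  [[0,0,0],[0,0,0]],
  [[0,0,0],[0,0,0]],
  [[0,0,0],[0,0,0]],
  [[0,0,0],[0,0,0]],
], grip=50, force=70)

```text
time: 25.35
tool_pos: [433.4, 365.5, 10.9]
tcp_rot: [179.9, 0.1, 154.6]
ft_force: [-1.0, -0.9, 7.2]
finger_gap: 58.4
grip_force: 77.1
```

The grip is a bit high on the block; there is plenty of time to regrip 5 mm lower.

Request:
jog_arm([
  [[0,0,0],[0,0,0]],
  [[0,0,0],[0,0,0]],
  [[0,0,0],[0,0,0]],
  [[0,0,2],[0,0,0]],
  [[0,0,4],[0,0,0]],
  [[0,0,5],[0,0,0]],
  [[0,0,5],[0,0,0]],
], grip=75)

```text
time: 26.05
tool_pos: [432.1, 364.5, 3.9]
tcp_rot: [-180.0, -0.0, 154.6]
ft_force: [-0.7, 0.6, -0.7]
finger_gap: 74.8
grip_force: 0.0
```

Request:
jog_arm([
  [[0,0,0],[0,0,0]],
  [[0,0,0],[0,0,0]],
  [[0,0,0],[0,0,0]],
  [[0,0,0],[0,0,0]],
  [[0,0,0],[0,0,0]],
  [[0,0,0],[0,0,0]],
  [[0,0,0],[0,0,0]],
], grip=50, force=70)

```text
time: 26.75
tool_pos: [432.7, 365.0, 4.7]
tcp_rot: [180.0, 0.0, 154.6]
ft_force: [-1.1, 0.7, 4.9]
finger_gap: 58.4
grip_force: 77.2
```

Request:
jog_arm([
  [[0,0,-20],[0,0,0]],
  [[0,0,-60],[0,0,0]],
  [[0,0,-105],[0,0,0]],
  [[-20,-11,-145],[0,0,-0.1]],
  [[-50,-29,-175],[0,0,-0.22]],
  [[-85,-49,-190],[0,0,-0.36]],
  [[-120,-69,-195],[0,0,-0.5]],
  [[-152,-88,-195],[0,0,-0.64]],
  [[-178,-102,-195],[0,0,-0.78]],
  [[-183,-105,-195],[0,0,-0.826]],
])

```text
time: 27.75
tool_pos: [553.4, 187.9, 197.9]
tcp_rot: [-180.0, -0.1, -158.0]
ft_force: [0.2, 0.2, -3.8]
finger_gap: 58.7
grip_force: 76.5
```

Request:
jog_arm([
  [[0,0,0],[0,0,0]],
  [[0,0,0],[0,0,0]],
  [[0,0,0],[0,0,0]],
])

```text
time: 28.05
tool_pos: [551.8, 192.0, 198.7]
tcp_rot: [180.0, -0.1, -158.1]
ft_force: [0.0, -0.2, -3.2]
finger_gap: 58.9
grip_force: 76.5
```

```bash
python3 - <<'E'
from h import *
p,d,T=look("wrist"); cv2.imwrite("pics/w11.png",p)
strips(p,T,18,35); print(r.sense()["tool_pos"],r.sense()["tcp_rot"]); go(553,191,11,202)
E
```

```text
[188  91 143  12 998] [487.7 164.  134.9  10.  -68.1]
[ 176  106  168   30 4857] [508.3 172.7 159.4  27.4 -68.2]
[ 23 225  46  47 579] [710.4  15.   53.2  33.1  50.2]
[551.89896234 192.05278994 198.91372377] [ 1.79986193e+02 -4.17325240e-02 -1.58093736e+02]
shift [ -0.8  -1.4 187.9] turn z -0.002 t 28.1
```

View pics/w11.png

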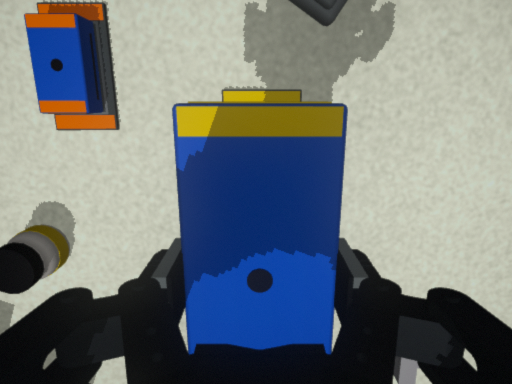

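The wrist view shows the yellow plate's near end edge at (222–301, 90), lined up with the held block, whose top is at (260,103–350).

```bash
python3 - <<'E'
from h import *
p,d,T=look("wrist"); ax=np.array([np.cos(np.radians(21.9)),np.sin(np.radians(21.9))])
e=ray("wrist",[(261.5,90.5)],6,T)[0]; print("end",e,"centre",e+82*ax)
p5=cv2.imread("pics/w5.png"); T5=np.load("T5.npy"); strips(p5,T5,20,35)
e=ray("wrist",[(387,185.5),(460,185.5)],6,T5).mean(0); print("w5 end",e,"centre",e+82*ax)
E
```

```text
end [481.94161847 164.18229323] centre [558.02419129 194.7672914 ]
[388 188  73  13 933] [487.9 165.5  73.4  12.7 -68.3]
w5 end [480.06052576 160.88928728] centre [556.14309858 191.47428545]
```

Request:
jog_arm([
  [[-4.6,-1,40],[0,0,0]],
  [[-4.6,-1,80],[0,0,0]],
  [[-4.6,-1,120],[0,0,0]],
  [[-4.6,-1,155],[0,0,0]],
  [[-4.6,-1,174],[0,0,0]],
  [[-4.6,-1,181],[0,0,0]],
  [[-4.6,-1,181],[0,0,0]],
  [[-4.6,-1,181],[0,0,0]],
  [[-4.6,-1,181],[0,0,0]],
])

```text
time: 29.05
tool_pos: [558.8, 192.6, 20.5]
tcp_rot: [-180.0, 0.2, -158.1]
ft_force: [-0.5, -0.8, -2.4]
finger_gap: 58.5
grip_force: 76.4
```

Request:
jog_arm([
  [[1,0,2],[0,0,0]],
  [[1,0,4],[0,0,0]],
  [[1,0,6],[0,0,0]],
  [[1,0,8],[0,0,0]],
  [[1,0,8.5],[0,0,0]],
  [[1,0,8.5],[0,0,0]],
  [[1,0,8.5],[0,0,0]],
])

```text
time: 29.75
tool_pos: [556.3, 191.7, 10.8]
tcp_rot: [-180.0, -0.0, -158.1]
ft_force: [-5.1, -1.7, 7.5]
finger_gap: 58.7
grip_force: 78.0
```

Request:
jog_arm([
  [[0,0,0],[0,0,0]],
  [[0,0,0],[0,0,0]],
  [[0,0,0],[0,0,0]],
  [[0,0,0],[0,0,0]],
  [[0,0,0],[0,0,0]],
  [[0,0,-20],[0,0,0]],
  [[0,0,-60],[0,0,0]],
  [[0,0,-105],[0,0,0]],
  [[0,0,-150],[0,0,0]],
  [[0,0,-200],[0,0,0]],
], grip=85)

```text
time: 30.75
tool_pos: [555.5, 191.5, 210.7]
tcp_rot: [180.0, -0.1, -158.1]
ft_force: [0.9, -0.0, -0.1]
finger_gap: 85.0
grip_force: 0.0
```

```bash
python3 - <<'E'
from h import *
p,d,T=look("wrist"); cv2.imwrite("pics/w12.png",p); print("yellow block",level("wrist",p,d,T,36,(556,192),80))
strips(p,T,18,35); p3,_,_=look("scene"); q,_,_=look("side"); cv2.imwrite("pics/scene2.png",p3); cv2.imwrite("pics/side2.png",q)
E
```

```text
yellow block (array([556.6, 190. , 131.1,  59.6,  21.9]), np.float64(34.5))
[ 225   87   77   16 1149] [488.  166.4  74.6  14.1 -68.1]
[228 104  63  12 742] [502.7 168.1  61.4  10.6 -68.1]
[230 230  67  13 774] [625.9 222.1  72.6  14.1 -68.1]
```

View pics/side2.png

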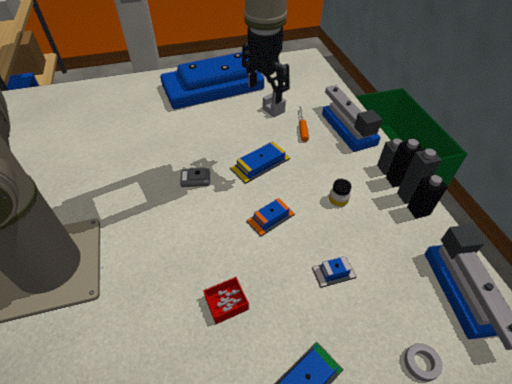

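The side view shows all four blocks flat on their own plates (yellow 260,161; orange 271,216; white 335,271; green 310,368) and the cover unmoved at (195,177). Measured centre errors are about 2–4.5 mm and the yaw errors are small, so I'm handing in.

```bash
python3 -c "
from bench import r; print(r.hand_in())"
```

```text
the job is handed in; nothing more can be done
None
```

I set all four blocks on the plates of their own colours, each measured within about 5 mm of centre and lined up, left the cover where it lay, and handed the job in at about 31 s; the hand-in returned no verdict.

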